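# Isolate the jar shaker and hold the setting square in its rail corner

### The job

The two rails of the milk-jar shaker are to be bolted up at a right angle: first throw the toggle isolator fully over to off, then pick up the setting square, lay it flat on the platform and press it into the corner where the two rails meet until its outer edges lie flush along both rails. Finish still holding the square there, pressed against both rails, without letting go. Leave the jars and the wrench where they are.

Things in the scene. Friction and masses are not known exactly. Their poses are not given: they have to be found in the camera images.
- toggle (a joint): angle of the toggle lever of the isolator, rad: 0 = on (leaning to the -x side of switch_base), 1.1 = off (leaning the same amount, 0.55 rad from upright, to its +x side). Over-centre: it falls to the nearer stop by its own weight and stays there; about 1 N at the knob throws it.
- switch_base: grey isolator box, 90 x 60 x 30 mm (x, y, z), fixed to the bench; origin at the centre of its underside. The lever swings in its own x-z plane, from -x (on) to +x (off).
- toggle_pivot (a point): the lever's hinge axis (along the box's y), 30 mm above the bench at the middle of the box
- toggle_tip (a point): centre of the lever's black ball knob (28 mm across), 75 mm from the pivot; the rod below it is 10 mm thick
- square: aluminium setting square lying flat, 350 g (varies): two legs 120 mm long, 22 mm wide, 12 mm thick, at right angles and joined by a web. Origin on the underside below the middle of the grip; z up. The outer edges are the planes x = +40 mm and y = +40 mm of its own frame, each reaching from +40 to -80 mm along the other axis; the heel (outer corner, notched by 4 mm) is at (+40, +40) mm.
- grip (a point): middle of the wooden grip of the square, 40 mm above its underside. The grip is an upright block, 24 mm thick, 40 mm long and 48 mm tall (12 to 60 mm above the underside); its long side runs along the diagonal (1, 1) of the square's frame, towards the heel, so it is pinched from above across the other diagonal (1, -1).
- heel (a point): outer corner of the square at its underside, axes as square
- platform: stainless shaker platform, 220 x 220 mm, top face 40 mm above the bench, fixed; origin at the centre of its underside. It carries two rails 20 mm wide and 22 mm tall on its +x (far) edge and +y (left) edge; they are rigid, of smooth steel (friction about 0.2).
- rail_far: rail along the platform's y, 190 mm long; its inner face is the plane x = +80 mm of the platform's frame; origin at the centre of its underside
- rail_left: rail along the platform's x, 170 mm long; its inner face is the plane y = +80 mm of the platform's frame; origin at the centre of its underside
- corner (a point): inside corner where the two inner rail faces meet, on the platform's top face, at (+80, +80, +40) mm of the platform; axes as the platform. The seated square has its heel here and its axes parallel to these. Pressing hard down on the platform as well makes friction that takes some of the sideways push off the rails.
- jar0: milk jar with a white lid, 70 mm across and 100 mm tall, loose bystander; origin at the centre of its underside
- jar1: milk jar with a white lid, 70 mm across and 100 mm tall, loose bystander; origin at the centre of its underside
- jar2: milk jar with a white lid, 70 mm across and 100 mm tall, loose bystander; origin at the centre of its underside
- wrench: open-ended wrench, 150 mm long, lying on the bench to the left of the platform (+y), loose bystander
Things that resemble listed ones, but are neither listed nor needed, are in the scene too. Leave any yellow look-alike of the square alone. Leave any yellow look-alike of the switch_base alone.

How it is judged (in metres and radians):
On the way, in this order (a step that is already met when the one before it is completed fails the run):
1. the toggle is thrown fully to off (value of joint toggle above 1 rad and horizontal distance between heel and corner above 0.05 m), for 0.2 s.
2. the square is pressed into the corner, flush with both rails (contact force between square and rail_far above 1 N and contact force between square and rail_left above 1 N and angle between the x axis of square and the x axis of platform, either way round below 0.025 rad and horizontal distance between heel and corner below 0.004 m and z of heel in the frame of corner between -0.003 and 0.005 m and angle between square's own z axis and vertical below 0.05 rad and contact force between the fingers and square above 1 N and linear speed of square below 0.02 m/s), for 0.2 s.
At the end, for the whole second after the job is handed in: Toggle above 1.0 rad. Square flat on the platform (5 mm, 0.05 rad), heel within 4 mm of the inside corner, axes within 0.025 rad of the rails, over 1 N against each rail, at rest and still held by the fingers (over 1 N) (all of step 2 and value of joint toggle above 1 rad); the arm keeps its last pose, push and grip.
It fails at once if a jar or the wrench is pushed more than 30 mm or a jar is tipped (distance of any of jar0, jar1, jar2, wrench from where it was at the start of the episode above 0.03 m or angle between any of jar0, jar1, jar2's own z axis and vertical above 0.3 rad).
It also fails if it takes over 67 s, if anything falls off the work surface, if the arm or the gripper's body presses on something with over 40 N, if the wrist force passes 120 N, or if a joint passes its speed limit or range.

### The arm

A 7-joint arm with a two-finger parallel gripper is mounted at the origin on the work surface. World frame = base frame: x ahead of the robot, y to its left, z up, the work surface at z = 0. Lengths are in m, angles in degrees, forces in N, time in s.
With the tool pointing down it reaches from about 0.425 to 0.875 m from the base axis. Payload 4.7 kg.
Tool frame: the origin (TCP) lies midway between the tips of the shut fingers; the grasp point (between the pads) lies 19 mm behind it; z points along the fingers, y is the line along which they close (so a half turn about z gives the same grasp; the last joint's range is limited). The gripper opens to 87 mm and grips with 3 to 60 N. Pads are 19 mm wide; open, the fingers measure 117 mm over their backs; the gripper's body (75 mm by 190 mm) begins 51 mm behind the grasp point.
Start: joints at [66.354, 18.392, -4.016, 83.108, 1.295, 78.541, -3.26], TCP at [0.269, -0.592, 0.223] pointing down, gripper open.
Joint ranges: [-163.93, 163.93], [-17.29, 119.83], [-79.2, 71.16], [3.27, 140.29], [-89.18, 269.18], [5.43, 117.66], [-154.24, 154.24]. Speed limits (degrees/s): [147.25, 147.25, 180, 180, 180, 180, 180].

### API

Orientations are given as [roll, pitch, yaw] about the fixed x, y, z axes, in that order (R = Rz(yaw) Ry(pitch) Rx(roll)).
In Python, from cell import env gives the robot as it stands. The module is installed in compiled form; this text tells all that it offers.
- The arm moves only by the tool send_rows, never from a script. Its argument "series" is a list of rows, each an object with "travel": the shift along the tool's x, y, z in cm, a list of three; "dr": the turn, a rotation vector about the tool's x, y, z in degrees, a list of three; "claw": the finger opening in cm, from 0 to 8.7. In form: [{"travel": [tx, ty, tz], "dr": [wx, wy, wz], "claw": claw}, ...]. A call has 1 to 12 rows; each row is the pose to reach, as a shift and turn from the pose commanded when the call began, along the tool's axes at that moment; what a row does not reach only later rows make up. A row lasts 1/12 s, in which the tool goes at most 41.7 mm and 7.16 degrees, less where a joint would pass 70% of its speed; a pose out of reach is approached as far as the arm can. A call with a gripper value outside its range is refused whole. The fingers move at their own pace and stop on an object; "grip_force" is the grip in N (left out, the last holds). Time passes only in rows, so rows that repeat a pose let the fingers close. It gives the time, the measured TCP pose, the force and the opening at its end, in the units of the state.
- env.get_obs(): the state, without advancing time (a new reading comes with each control period).
- env.read_camera(name): name is "side" or "top"; returns the picture (400x640x3 uint8, blue, green, red); there is no depth.
- env.calibration(name): a dict with "fx", "fy", "cx", "cy" (pixels), "distortion" ([k1, k2, p1, p2, k3] as OpenCV has them; the pictures are not rectified), "cam_to_world" (4x4, takes a point from camera to world coordinates). Camera axes: x right, y down, z forward; pixel columns grow to the right and rows downward; lengths in m; the calibration is good to about 2 mm. A picture is of the moment at which its call begins. calibration takes no time and is no camera call.
- env.sign_off(): hands the job in, once; it reports no verdict.
The state is a dict: "time_s": time; "qpos": joint angles; "joint_velocities": joint speeds; "effort": joint torques, N m; "tool_pos": TCP position; "tool_rot": TCP orientation; "force": force on the tool from outside, world axes, zero at the start; "wrist_torque": the same for the moment, N m; "grip_width": finger opening in m.
Only numpy, scipy, OpenCV 4.12 (cv2) and the standard library are available. Lean on these libraries where they do the work, as an engineer would, in place of code of your own. Each camera call takes 0.05 s, during which the arm holds its last target. There are 200 camera calls.

## Working session

There is one attempt and no reset: what is moved stays moved. The work goes in short steps, Python scripts to look and compute and a tool call to move; the robot and the scene stay as the last step left them, time stands still between calls to the robot, and variables do not carry over. Pictures are saved under pics/ and viewed, on a budget of 10 in all, crops included, one or two more only if the job needs it, and the job is handed in when it is done.

Besides the shell and the picture viewer there is one more tool, called after "Request:" as name([rows], argument=value, ...), one row to a line, values as JSON. send_rows: Moves the arm, as the interface text tells. Its arguments: {"type":"object","properties":{"series":{"type":"array"},"grip_force":{"type":"number"}},"required":["series"]}

```bash
mkdir -p pics; python3 - <<'E'
from cell import env
import cv2,numpy as np
for n in("side","top"):
    cv2.imwrite(f"pics/{n}0.png",env.read_camera(n)); c=env.calibration(n); print(n,c["fx"],c["fy"],c["cx"],c["cy"],c["distortion"]);print(np.round(c["cam_to_world"],3))
print(env.get_obs())
E
```

```text
side 429.5381059898575 429.5381059898575 319.9029895859511 201.65367732875998 [-0.08474921  0.          0.          0.          0.        ]
[[-0.706 -0.45   0.546 -0.103]
 [-0.708  0.456 -0.54   0.636]
 [-0.006 -0.768 -0.641  0.85 ]
 [ 0.     0.     0.     1.   ]]
top 511.6270321286066 511.6270321286066 315.4423295382841 194.13714099214377 [-0.07171915  0.          0.          0.          0.        ]
[[-0.03  -0.977  0.209  0.257]
 [-1.     0.03  -0.002  0.017]
 [-0.005 -0.209 -0.978  1.346]
 [ 0.     0.     0.     1.   ]]
{'time_s': 0.1, 'qpos': array([66.35553493, 18.43437195, -4.01621114, 83.16871736,  1.29175595,
       78.54104563, -3.26113563]), 'joint_velocities': array([-0.00146574, -0.02085259,  0.05619827, -0.13847191, -0.06804927,
       -0.0233756 , -0.10311657]), 'effort': array([-3.50431246e-04, -4.92570269e+01, -4.05869242e-01, -3.13403463e+01,
       -6.42362586e-02,  3.95007699e-02,  9.84261419e-05]), 'tool_pos': array([ 0.26882966, -0.59124877,  0.2215689 ]), 'tool_rot': array([-1.79900921e+02,  2.13453345e-03,  2.44529414e+01]), 'force': array([ 0.04959745, -0.22414634,  0.19800355]), 'wrist_torque': array([ 0.01753503, -0.01024496, -0.0663481 ]), 'grip_width': 0.08727005197597772}
```

View pics/top0.png

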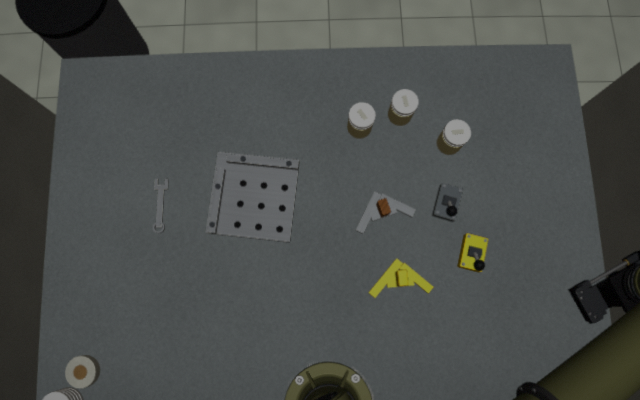

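View pics/side0.png

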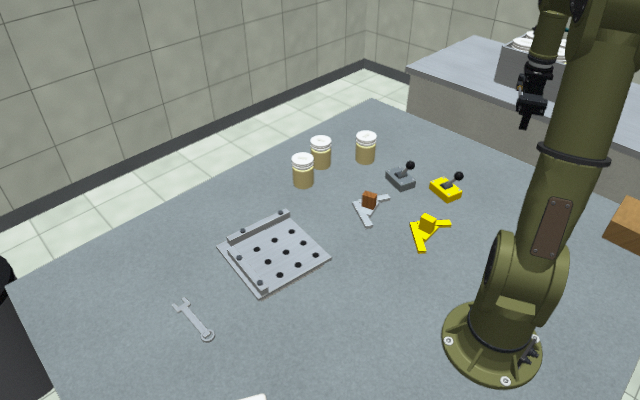

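The top view shows the platform around (255,197), with rails along its top and left edges. The square is at (385,208), its grip at (383,207), and its heel points up near (377,193). The grey isolator is at (448,202) with its knob at (451,211). The side view agrees. Next I'll zoom in to get features.

```bash
cat >h.py <<'E'
from cell import env
import cv2,numpy as np
def cal(n):
    c=env.calibration(n);K=np.array([[c["fx"],0,c["cx"]],[0,c["fy"],c["cy"]],[0,0,1]]);return K,np.array(c["distortion"]),np.array(c["cam_to_world"])
def ray(n,p):
    K,D,T=cal(n);q=cv2.undistortPoints(np.float64(p).reshape(-1,1,2),K,D).reshape(-1,2)
    return T[:3,3],np.c_[q,np.ones(len(q))]@T[:3,:3].T
def plane(n,p,z):
    o,d=ray(n,p);return o+d*((z-o[2])/d[:,2])[:,None]
def proj(n,P):
    K,D,T=cal(n);W=np.linalg.inv(T);return cv2.projectPoints(np.float64(P).reshape(-1,1,3),cv2.Rodrigues(W[:3,:3])[0],W[:3,3],K,D)[0].reshape(-1,2)
def tri(pt,ps):
    (o1,d1),(o2,d2)=ray("top",[pt]),ray("side",[ps]);A=np.c_[d1[0],-d2[0]];s=np.linalg.lstsq(A,o2-o1,rcond=None)[0]
    a,b=o1+s[0]*d1[0],o2+s[1]*d2[0];return (a+b)/2,np.linalg.norm(a-b)
E
python3 - <<'E'
import cv2,numpy as np
t=cv2.imread("pics/top0.png");s=cv2.imread("pics/side0.png")
a=cv2.resize(t[175:245,345:485],None,fx=5.7,fy=5.7,interpolation=3)[:399,:798]
b=cv2.resize(t[145:250,200:305],None,fx=5.7,fy=5.7,interpolation=3)
cv2.imwrite("pics/c1.png",a);cv2.imwrite("pics/c2.png",b)
E
```

```text
(no output)
```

View pics/c1.png

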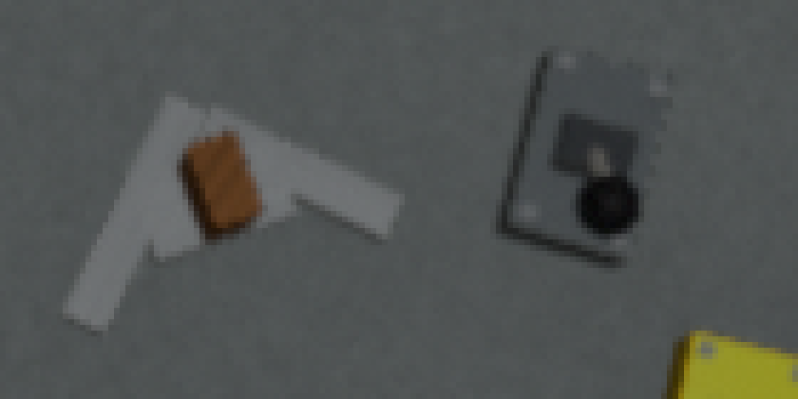

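View pics/c2.png

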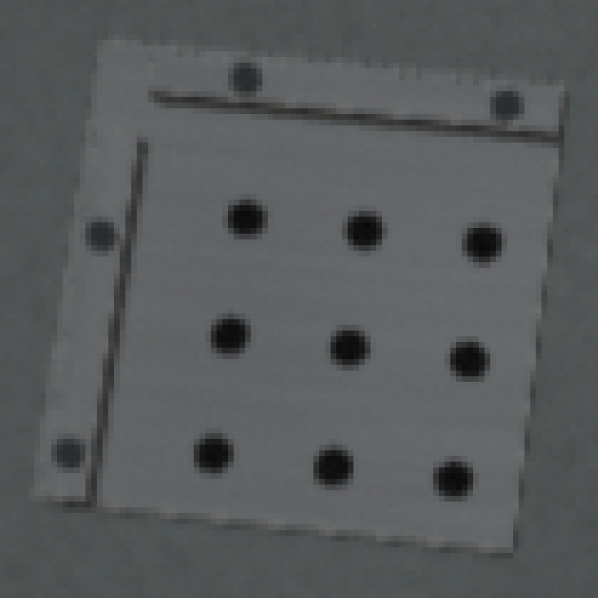

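The zoom shows the square's heel notch near (190,100) and leg ends at (63,318) and (403,200) in crop 1. The knob is at (609,206). The platform hole grid and rail lines are clear in crop 2. Now I'll compute positions from these.

```bash
python3 - <<'E'
from h import *
f=5.7
C1=lambda L:(np.float64(L)+.5)/f-.5+[345,175]
C2=lambda L:(np.float64(L)+.5)/f-.5+[200,145]
t=cv2.imread("pics/top0.png");s=cv2.imread("pics/side0.png")
ang=lambda v:np.degrees(np.arctan2(v[1],v[0]))
np.set_printoptions(precision=4,suppress=True)
# holes
H=plane("top",C2([(246,217),(364,231),(483,243),(230,335),(348,347),(469,360),(214,454),(333,467),(454,480)]),.04)
print("holes mean",H.mean(0)); 
xa=(H[:3]-H[6:]).mean(0);ya=(H[[0,3,6]]-H[[2,5,8]]).mean(0)
print("yaw",ang(xa),ang(ya)-90,np.linalg.norm(xa),np.linalg.norm(ya))
P=plane("top",C2([(103,40),(565,88),(515,552),(35,500)]),.04);print("plat corners",P,P.mean(0))
for i in range(4):print(ang(P[i]-P[(i+1)%4]),np.linalg.norm(P[i]-P[(i+1)%4]))
L=plane("top",C2([(152,97),(560,138),(143,140),(93,503)]),.04);print("rail lines",L,ang(L[0]-L[1])-90,ang(L[2]-L[3]))
S=plane("top",C1([(63,318),(168,95),(212,107),(403,200)]),.012);print("sq",S,"yaw",ang(S[1]-S[0]),ang(S[2]-S[3])-90,np.linalg.norm(S[1]-S[0]),np.linalg.norm(S[2]-S[3]))
B=plane("top",C1([(545,50),(672,68),(505,228)]),.03);print("box",B,ang(B[0]-B[2]),ang(B[0]-B[1])-90,np.linalg.norm(B[0]-B[2]),np.linalg.norm(B[0]-B[1]))
print("knob",plane("top",C1([(609,206)]),.094))
# colour blobs
def blob(im,m):
    n,l,st,c=cv2.connectedComponentsWithStats(m.astype(np.uint8));return [(st[i,4],c[i]) for i in range(1,n) if st[i,4]>30]
hs=lambda im:cv2.cvtColor(im,cv2.COLOR_BGR2HSV)
for im,n,r in((t,"top",(180,230,360,410)),(s,"side",(180,220,350,385))):
    h=hs(im);m=np.zeros(h.shape[:2],bool);w=h[r[0]:r[1],r[2]:r[3]];m[r[0]:r[1],r[2]:r[3]]=(w[...,1]>120)&(w[...,0]<20);print(n,blob(im,m))
kn=[]
for im,n,r in((t,"top",(195,225,435,465)),(s,"side",(155,178,400,420))):
    w=im[r[0]:r[1],r[2]:r[3]].max(2)<40;m=np.zeros(im.shape[:2],bool);m[r[0]:r[1],r[2]:r[3]]=w;b=blob(im,m);print(n,b);kn.append(max(b,key=lambda q:q[0])[1] if b else None)
print(tri(kn[0],kn[1]))
E
```

```text
holes mean [0.5106 0.1573 0.04  ]
yaw -7.756588699480242 -7.978700265450044 0.11055444450188617 0.11009584578355583
plat corners [[0.6607 0.2716 0.04  ]
 [0.6303 0.0558 0.04  ]
 [0.4147 0.0833 0.04  ]
 [0.4447 0.3004 0.04  ]] [0.5376 0.1778 0.04  ]
81.98526635482256 0.2179222695769323
-7.278645938389704 0.21733291788740303
-97.85324726869118 0.21912219895259474
172.40406121307737 0.21793839292992137
rail lines [[0.6322 0.2483 0.04  ]
 [0.6063 0.0586 0.04  ]
 [0.6116 0.2523 0.04  ]
 [0.4425 0.2739 0.04  ]] -7.766510080974427 -7.282169524633578
sq [[ 0.4419 -0.0884  0.012 ]
 [ 0.5455 -0.1425  0.012 ]
 [ 0.5391 -0.1628  0.012 ]
 [ 0.4921 -0.2494  0.012 ]] yaw -27.558343141711287 -28.502256224754966 0.11687314811582228 0.09852242761595685
box [[ 0.5576 -0.3172  0.03  ]
 [ 0.5472 -0.376   0.03  ]
 [ 0.4744 -0.2919  0.03  ]] -16.903178705058604 -10.020779745969278 0.08691382494172771 0.05974164530415042
knob [[ 0.4721 -0.3235  0.094 ]]
top [(np.int32(152), array([383.2237, 207.0987]))]
side [(np.int32(206), array([368.8544, 199.7184]))]
top [(np.int32(91), array([451.3297, 210.3407]))]
side [(np.int32(39), array([409.9487, 165.359 ]))]
(array([ 0.474 , -0.3252,  0.0876]), np.float64(0.0005638903679085417))
```

```bash
cat >>h.py <<'E'
def mv(cmd,cyaw,tgt,tyaw):
    a=np.radians(cyaw);R=np.array([[np.cos(a),np.sin(a),0],[np.sin(a),-np.cos(a),0],[0,0,-1]])
    d=R.T@(np.array(tgt)-cmd);print("travel cm",np.round(d*100,2),"dr z",round(cyaw-tyaw,2),"rows",round(max(np.linalg.norm(d)/.0417,abs(cyaw-tyaw)/7.16),1))
E
python3 - <<'E'
from h import *
mv([.269,-.592,.223],24.45,[.434,-.316,.2],-14)
mv([.434,-.316,.2],-14,[.434,-.316,.085],-14)
E
```

```text
travel cm [ 26.44 -18.3    2.3 ] dr z 38.45 rows 7.7
travel cm [ 0.   0.  11.5] dr z 0 rows 2.8
```

Request:
send_rows([
  {"travel": [26.4,-18.3,2.3],"dr": [0,0,38.4],"claw": 0},
  {"travel": [26.4,-18.3,2.3],"dr": [0,0,38.4],"claw": 0},
  {"travel": [26.4,-18.3,2.3],"dr": [0,0,38.4],"claw": 0},
  {"travel": [26.4,-18.3,2.3],"dr": [0,0,38.4],"claw": 0},
  {"travel": [26.4,-18.3,2.3],"dr": [0,0,38.4],"claw": 0},
  {"travel": [26.4,-18.3,2.3],"dr": [0,0,38.4],"claw": 0},
  {"travel": [26.4,-18.3,2.3],"dr": [0,0,38.4],"claw": 0},
  {"travel": [26.4,-18.3,2.3],"dr": [0,0,38.4],"claw": 0},
  {"travel": [26.4,-18.3,2.3],"dr": [0,0,38.4],"claw": 0},
  {"travel": [26.4,-18.3,2.3],"dr": [0,0,38.4],"claw": 0},
  {"travel": [26.4,-18.3,2.3],"dr": [0,0,38.4],"claw": 0},
  {"travel": [26.4,-18.3,2.3],"dr": [0,0,38.4],"claw": 0},
])

```text
time_s: 1.1
tool_pos: [0.4325, -0.3174, 0.1994]
tool_rot: [180.0, 0.0, -14.1]
force: [-0.0, 0.8, -0.3]
grip_width: 0.0149
```

Request:
send_rows([
  {"travel": [0,0,4],"dr": [0,0,0],"claw": 0},
  {"travel": [0,0,8],"dr": [0,0,0],"claw": 0},
  {"travel": [0,0,11.5],"dr": [0,0,0],"claw": 0},
  {"travel": [0,0,11.5],"dr": [0,0,0],"claw": 0},
  {"travel": [1,0,11.5],"dr": [0,0,0],"claw": 0},
  {"travel": [2.2,0,11.5],"dr": [0,0,0],"claw": 0},
  {"travel": [3.4,0,11.5],"dr": [0,0,0],"claw": 0},
  {"travel": [4.6,0,11.5],"dr": [0,0,0],"claw": 0},
  {"travel": [5.8,0,11.5],"dr": [0,0,0],"claw": 0},
  {"travel": [7,0,11.5],"dr": [0,0,0],"claw": 0},
  {"travel": [8.2,0,11.5],"dr": [0,0,0],"claw": 0},
  {"travel": [8.8,0,11.5],"dr": [0,0,0],"claw": 0},
])

```text
time_s: 2.1
tool_pos: [0.5224, -0.3393, 0.088]
tool_rot: [179.9, -0.3, -14.0]
force: [0.3, -0.7, 0.2]
grip_width: 0.0006
```

Request:
send_rows([
  {"travel": [0,0,0],"dr": [0,0,0],"claw": 0},
  {"travel": [-3,0,0],"dr": [0,0,0],"claw": 0},
  {"travel": [-3,0,-4],"dr": [0,0,0],"claw": 2},
  {"travel": [-3,0,-8],"dr": [0,0,0],"claw": 4},
  {"travel": [-3,0,-12],"dr": [0,0,0],"claw": 6.5},
  {"travel": [-3,0,-12],"dr": [0,0,0],"claw": 6.5},
])

```text
time_s: 2.6
tool_pos: [0.4937, -0.3327, 0.2154]
tool_rot: [179.7, -0.9, -14.0]
force: [1.1, -0.1, 1.7]
grip_width: 0.0192
```

```bash
python3 - <<'E'
from h import *
cv2.imwrite("pics/s1.png",np.hstack([cv2.resize(env.read_camera("side")[130:240,330:480],None,fx=3,fy=3),cv2.resize(env.read_camera("top")[150:260,360:476],None,fx=3,fy=3)]))
# target over grip and grip check
T=[383.2237,207.0987]
print(plane("top",[T],.052),tri(T,[368.85,199.72]))
E
```

```text
[[ 0.49443202 -0.15909058  0.052     ]] (array([ 0.49785535, -0.1619869 ,  0.03188358]), np.float64(0.0006188665600087034))
```

View pics/s1.png

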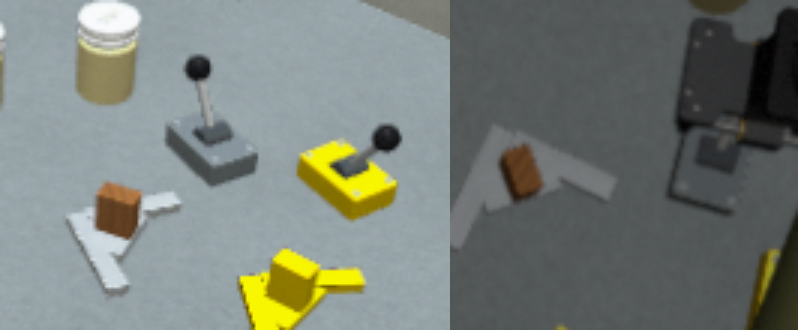

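```bash
python3 - <<'E'
from h import *
print("exp knob off px",proj("side",[.510+.0378,-.335-.0095,.094]),"seen 395.8,152.5")
o=env.get_obs();print(o["time_s"],o["tool_pos"],o["tool_rot"],o["force"])
mv([.490,-.330,.205],-14,[.4945,-.160,.125],17)
E
```

```text
exp knob off px [[394.80143536 151.88331791]] seen 395.8,152.5
2.7 [ 0.49103728 -0.33109264  0.20855793] [179.84294883  -0.35715895 -13.99019015] [-0.12329377  0.55635907 -0.33387894]
travel cm [ -3.68 -16.6    8.  ] dr z -31 rows 4.5
```

The knob is where the off position predicts, so the toggle is thrown. Next I hover over the grip.

Request:
send_rows([
  {"travel": [-3.7,-16.6,4],"dr": [0,0,-31],"claw": 7},
  {"travel": [-3.7,-16.6,4],"dr": [0,0,-31],"claw": 7},
  {"travel": [-3.7,-16.6,6],"dr": [0,0,-31],"claw": 7},
  {"travel": [-3.7,-16.6,8],"dr": [0,0,-31],"claw": 7},
  {"travel": [-3.7,-16.6,8],"dr": [0,0,-31],"claw": 7},
  {"travel": [-3.7,-16.6,8],"dr": [0,0,-31],"claw": 7},
  {"travel": [-3.7,-16.6,8],"dr": [0,0,-31],"claw": 7},
  {"travel": [-3.7,-16.6,8],"dr": [0,0,-31],"claw": 7},
  {"travel": [-3.7,-16.6,8],"dr": [0,0,-31],"claw": 7},
  {"travel": [-3.7,-16.6,8],"dr": [0,0,-31],"claw": 7},
])

```text
time_s: 3.53
tool_pos: [0.4944, -0.1616, 0.1253]
tool_rot: [179.9, -0.1, 16.9]
force: [0.1, 0.0, -0.2]
grip_width: 0.0701
```

```bash
python3 - <<'E'
from h import *
o=env.get_obs();print(o["tool_pos"],o["tool_rot"],o["force"])
p=proj("side",o["tool_pos"])[0].astype(int);print(p)
im=env.read_camera("side");cv2.imwrite("pics/s2.png",cv2.resize(im[100:250,290:490],None,fx=4,fy=4))
E
```

```text
[ 0.49439369 -0.16157614  0.12532569] [ 1.79930636e+02 -5.65419693e-02  1.68911123e+01] [ 0.05238779  0.0248946  -0.18093588]
[371 175]
```

View pics/s2.png

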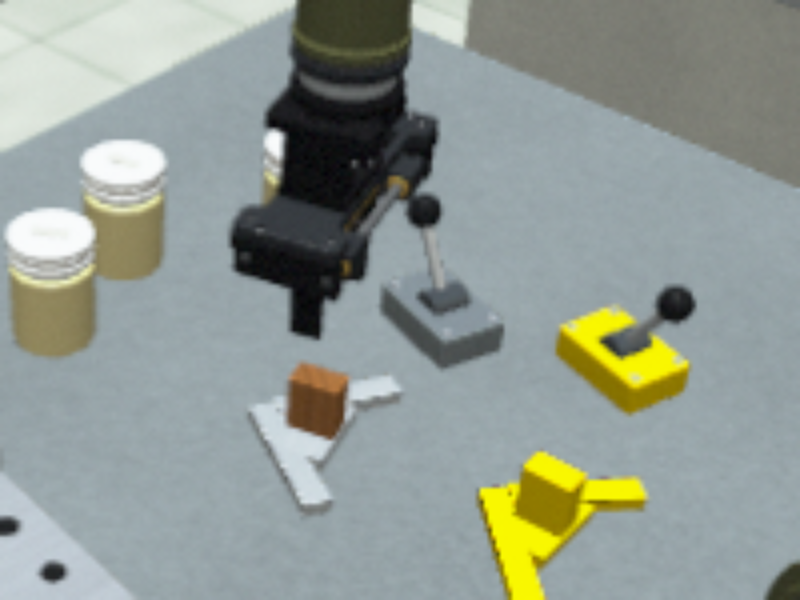

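The toggle is off (knob at crop (425,210)). The TCP is right above the grip and aligned with it. I'll descend and grasp.

Request:
send_rows([
  {"travel": [0,0,3.5],"dr": [0,0,0],"claw": 7},
  {"travel": [0,0,6.5],"dr": [0,0,0],"claw": 7},
  {"travel": [0,0,9],"dr": [0,0,0],"claw": 7},
  {"travel": [0,0,10.2],"dr": [0,0,0],"claw": 7},
  {"travel": [0,0,10.2],"dr": [0,0,0],"claw": 7},
  {"travel": [0,0,10.2],"dr": [0,0,0],"claw": 7},
  {"travel": [0,0,10.2],"dr": [0,0,0],"claw": 7},
])

```text
time_s: 4.17
tool_pos: [0.4955, -0.1604, 0.0242]
tool_rot: [179.9, -0.1, 17.0]
force: [0.5, -0.2, 1.5]
grip_width: 0.0697
```

Request:
send_rows([
  {"travel": [0,0,0],"dr": [0,0,0],"claw": 4},
  {"travel": [0,0,0],"dr": [0,0,0],"claw": 3},
  {"travel": [0,0,0],"dr": [0,0,0],"claw": 2},
  {"travel": [0,0,0],"dr": [0,0,0],"claw": 1},
  {"travel": [0,0,0],"dr": [0,0,0],"claw": 1},
  {"travel": [0,0,0],"dr": [0,0,0],"claw": 1},
  {"travel": [0,0,0],"dr": [0,0,0],"claw": 1},
  {"travel": [0,0,0],"dr": [0,0,0],"claw": 1},
], grip_force=40)

```text
time_s: 4.83
tool_pos: [0.494, -0.1598, 0.0225]
tool_rot: [180.0, 0.0, 17.1]
force: [0.1, -0.3, 0.3]
grip_width: 0.0248
```

Request:
send_rows([
  {"travel": [0,0,-2],"dr": [0,0,0],"claw": 1},
  {"travel": [0,0,-4],"dr": [0,0,0],"claw": 1},
  {"travel": [0,0,-6],"dr": [0,0,0],"claw": 1},
  {"travel": [0,0,-9],"dr": [0,0,0],"claw": 1},
  {"travel": [0,0,-10],"dr": [0,0,0],"claw": 1},
  {"travel": [0,0,-10],"dr": [0,0,0],"claw": 1},
  {"travel": [0,0,-10],"dr": [0,0,0],"claw": 1},
])

```text
time_s: 5.42
tool_pos: [0.4936, -0.1598, 0.1217]
tool_rot: [-180.0, 0.0, 17.1]
force: [-0.4, 0.3, -2.9]
grip_width: 0.0238
```

```bash
python3 - <<'E'
from h import *
o=env.get_obs();print(o["tool_pos"],o["tool_rot"],o["force"],o["grip_width"])
# platform frame corner from centre
c=np.array([.538,.178]);a=np.radians(-7.8);R=np.array([[np.cos(a),-np.sin(a)],[np.sin(a),np.cos(a)]])
g=c+R@[80-40-18,80-40-18];print("target grip 18 mm off each rail",g,"seated",c+R@[40,40])
mv([.4945,-.1605,.123],17,[*g,.123],37.2)
E
```

```text
[ 0.49360798 -0.15980004  0.12173526] [-1.79998471e+02  3.22201447e-02  1.70506288e+01] [-0.39456108  0.30902101 -2.85265579] 0.02377157887067315
target grip 18 mm off each rail [25.32019508 18.9887099 ] seated [45.59653652 34.37929072]
travel cm [ 2933.96 -1105.41     0.  ] dr z -20.2 rows 751.9
```

```bash
python3 - <<'E'
from h import *
mv([.4936,-.1598,.123],17.05,[.5633,.197,.123],37.2)
E
```

```text
travel cm [ 17.13 -32.07   0.  ] dr z -20.15 rows 8.7
```

Request:
send_rows([
  {"travel": [1.3,-2.5,0],"dr": [0,0,-2],"claw": 1},
  {"travel": [3,-5.6,0],"dr": [0,0,-4],"claw": 1},
  {"travel": [4.7,-8.8,0],"dr": [0,0,-6],"claw": 1},
  {"travel": [6.4,-12,0],"dr": [0,0,-8],"claw": 1},
  {"travel": [8.1,-15.2,0],"dr": [0,0,-10],"claw": 1},
  {"travel": [9.8,-18.4,0],"dr": [0,0,-12],"claw": 1},
  {"travel": [11.5,-21.6,0],"dr": [0,0,-14],"claw": 1},
  {"travel": [13.2,-24.8,0],"dr": [0,0,-16],"claw": 1},
  {"travel": [14.9,-28,0],"dr": [0,0,-18],"claw": 1},
  {"travel": [16.2,-30.5,0],"dr": [0,0,-20.1],"claw": 1},
  {"travel": [17.1,-32.1,0],"dr": [0,0,-20.1],"claw": 1},
  {"travel": [17.1,-32.1,0],"dr": [0,0,-20.1],"claw": 1},
])

```text
time_s: 6.42
tool_pos: [0.5611, 0.2035, 0.1199]
tool_rot: [-179.7, 0.0, 37.6]
force: [-0.3, 1.2, -4.3]
grip_width: 0.0237
```

Request:
send_rows([
  {"travel": [0,0,0],"dr": [0,0,0],"claw": 1},
  {"travel": [0,0,1.5],"dr": [0,0,0],"claw": 1},
  {"travel": [0,0,3],"dr": [0,0,0],"claw": 1},
  {"travel": [0,0,4],"dr": [0,0,0],"claw": 1},
  {"travel": [0,0,4],"dr": [0,0,0],"claw": 1},
  {"travel": [0,0,4],"dr": [0,0,0],"claw": 1},
  {"travel": [0,0,4],"dr": [0,0,0],"claw": 1},
])

```text
time_s: 7.0
tool_pos: [0.5637, 0.1967, 0.0828]
tool_rot: [180.0, -0.0, 37.1]
force: [-0.1, 0.2, -4.1]
grip_width: 0.0238
```

```bash
python3 - <<'E'
from h import *
o=env.get_obs();print(o["tool_pos"],o["tool_rot"],o["force"],o["grip_width"])
a=cv2.resize(env.read_camera("side")[185:305,200:340],None,fx=4.2,fy=4.2)[:504,:588];cv2.imwrite("pics/s3.png",a)
E
```

```text
[0.56369712 0.19674032 0.08282917] [ 1.79981767e+02 -1.72417770e-02  3.71065419e+01] [-0.07888923  0.17373098 -4.0762691 ] 0.023763275581204658
```

View pics/s3.png

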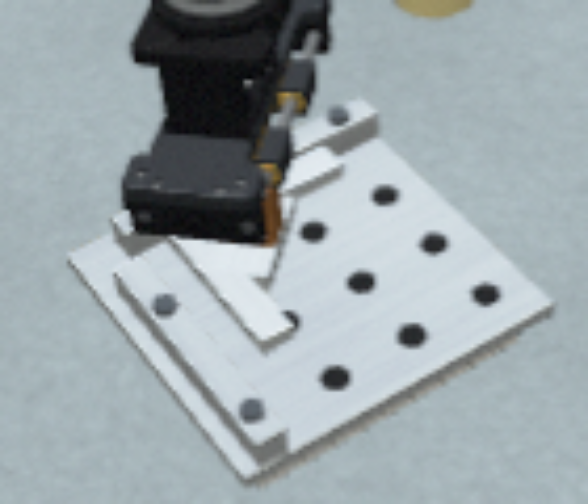

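The square hangs in the corner area with both legs inside the rails and clear of them. I'll lower it.

Request:
send_rows([
  {"travel": [0,0,0.7],"dr": [0,0,0],"claw": 1},
  {"travel": [0,0,1.3],"dr": [0,0,0],"claw": 1},
  {"travel": [0,0,1.8],"dr": [0,0,0],"claw": 1},
  {"travel": [0,0,2.0],"dr": [0,0,0],"claw": 1},
  {"travel": [0,0,2.0],"dr": [0,0,0],"claw": 1},
  {"travel": [0,0,2.0],"dr": [0,0,0],"claw": 1},
])

```text
time_s: 7.55
tool_pos: [0.5633, 0.1972, 0.0626]
tool_rot: [180.0, 0.0, 37.2]
force: [-1.2, -1.6, -0.4]
grip_width: 0.0236
```

Request:
send_rows([
  {"travel": [0.5,0,0],"dr": [0,0,0],"claw": 1},
  {"travel": [1.0,0,0],"dr": [0,0,0],"claw": 1},
  {"travel": [1.4,0,0],"dr": [0,0,0],"claw": 1},
  {"travel": [1.7,0,0],"dr": [0,0,0],"claw": 1},
  {"travel": [2.0,0,0],"dr": [0,0,0],"claw": 1},
  {"travel": [2.0,0,0],"dr": [0,0,0],"claw": 1},
  {"travel": [2.0,0,0],"dr": [0,0,0],"claw": 1},
])

```text
time_s: 8.13
tool_pos: [0.5799, 0.2099, 0.0626]
tool_rot: [-180.0, -0.1, 37.2]
force: [0.7, -0.0, -1.1]
grip_width: 0.0236
```

Request:
send_rows([
  {"travel": [0.1,0,0],"dr": [0,0,0],"claw": 1},
  {"travel": [0.2,0,0],"dr": [0,0,0],"claw": 1},
  {"travel": [0.3,0,0],"dr": [0,0,0],"claw": 1},
  {"travel": [0.4,0,0],"dr": [0,0,0],"claw": 1},
  {"travel": [0.4,0,0],"dr": [0,0,0],"claw": 1},
  {"travel": [0.4,0,0],"dr": [0,0,0],"claw": 1},
])

```text
time_s: 8.63
tool_pos: [0.5811, 0.2108, 0.0626]
tool_rot: [180.0, 0.2, 37.1]
force: [-5.2, -3.1, 5.5]
grip_width: 0.0237
```

Request:
send_rows([
  {"travel": [0.1,0,-0.05],"dr": [0,0,0],"claw": 1},
  {"travel": [0.2,0,-0.1],"dr": [0,0,0],"claw": 1},
  {"travel": [0.3,0,-0.1],"dr": [0,0,0],"claw": 1},
  {"travel": [0.4,0,-0.1],"dr": [0,0,0],"claw": 1},
  {"travel": [0.4,0,-0.1],"dr": [0,0,0],"claw": 1},
  {"travel": [0.4,0,-0.1],"dr": [0,0,0],"claw": 1},
])

```text
time_s: 9.13
tool_pos: [0.5814, 0.2115, 0.0629]
tool_rot: [-179.9, 0.6, 37.1]
force: [-12.8, -6.5, 8.7]
grip_width: 0.0238
```

```bash
python3 - <<'E'
from h import *
o=env.get_obs();print(o["time_s"],o["tool_pos"],o["tool_rot"],o["force"],o["wrist_torque"],o["grip_width"])
a=np.hstack([cv2.resize(env.read_camera("side")[195:285,210:310],None,fx=4,fy=4),cv2.resize(env.read_camera("top")[145:235,205:305],None,fx=4,fy=4)]);cv2.imwrite("pics/s4.png",a)
E
```

```text
9.1333 [0.58137169 0.21148206 0.06294991] [-179.9468844     0.64119332   37.09516425] [-12.75959353  -6.52943488   8.69342083] [-1.29113564  2.60881351 -0.19060972] 0.023834546683052713
```

View pics/s4.png

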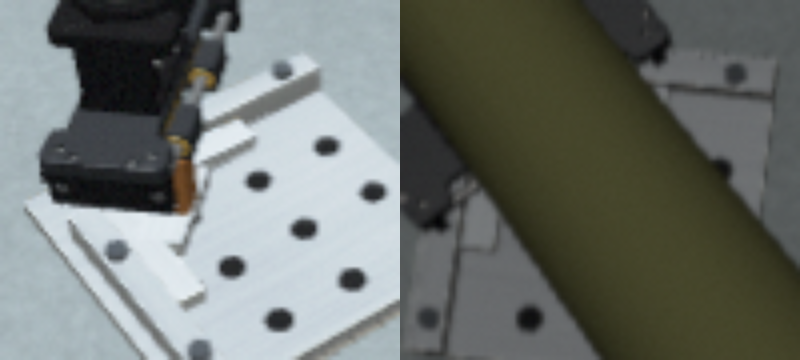

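The side view shows the square's legs against both rails, and the tool force has components into both. To check it is flush, I'll command small rotations and see whether the square resists.

Request:
send_rows([
  {"travel": [0.1,0,-0.1],"dr": [0,0,0.8],"claw": 1},
  {"travel": [0.2,0,-0.1],"dr": [0,0,1.5],"claw": 1},
  {"travel": [0.2,0,-0.1],"dr": [0,0,1.5],"claw": 1},
  {"travel": [0.2,0,-0.1],"dr": [0,0,1.5],"claw": 1},
  {"travel": [0.2,0,-0.1],"dr": [0,0,1.5],"claw": 1},
])

```text
time_s: 9.65
tool_pos: [0.5815, 0.212, 0.0632]
tool_rot: [-180.0, 0.8, 35.8]
force: [-14.8, -9.0, 9.9]
grip_width: 0.0239
```

```bash
python3 -c "
from h import *
o=env.get_obs();print(o['tool_pos'],o['tool_rot'],o['force'],o['wrist_torque'])"
```

```text
[0.58146779 0.21199854 0.06316686] [-179.97703599    0.84844907   35.7642682 ] [-14.80329879  -9.04825563   9.85409374] [-1.66577365  3.20133237  0.72455641]
```

Request:
send_rows([
  {"travel": [0,0,0],"dr": [0,0,-1],"claw": 1},
  {"travel": [0,0,0],"dr": [0,0,-2],"claw": 1},
  {"travel": [0,0,0],"dr": [0,0,-3],"claw": 1},
  {"travel": [0,0,0],"dr": [0,0,-3],"claw": 1},
  {"travel": [0,0,0],"dr": [0,0,-3],"claw": 1},
  {"travel": [0,0,0],"dr": [0,0,-3],"claw": 1},
])

```text
time_s: 10.15
tool_pos: [0.5817, 0.2125, 0.0631]
tool_rot: [-179.8, 0.8, 38.5]
force: [-13.5, -6.4, 7.1]
grip_width: 0.0236
```

```bash
python3 -c "
from h import *
o=env.get_obs();print(o['tool_pos'],o['tool_rot'],o['force'],o['wrist_torque'])"
```

```text
[0.58166862 0.21247123 0.06307895] [-179.82739578    0.7773535    38.46828577] [-13.53045413  -6.40038953   7.07364382] [-1.31959406  2.97267158 -0.92959032]
```

The yaw torque swings from +0.72 to -0.93 N m across the 2.7° twist and crosses zero near 37°. So the rails resist both ways, and the square is seated. I'll return to neutral and ease the down-force.

Request:
send_rows([
  {"travel": [0,0,0],"dr": [0,0,0.8],"claw": 1},
  {"travel": [0,0,-0.1],"dr": [0,0,1.6],"claw": 1},
  {"travel": [0,0,-0.1],"dr": [0,0,1.6],"claw": 1},
  {"travel": [0,0,-0.1],"dr": [0,0,1.6],"claw": 1},
  {"travel": [0,0,-0.1],"dr": [0,0,1.6],"claw": 1},
  {"travel": [0,0,-0.1],"dr": [0,0,1.6],"claw": 1},
  {"travel": [0,0,-0.1],"dr": [0,0,1.6],"claw": 1},
])

```text
time_s: 10.73
tool_pos: [0.5818, 0.2128, 0.0632]
tool_rot: [-179.9, 0.8, 37.1]
force: [-11.1, -5.9, 1.9]
grip_width: 0.0237
```

```bash
python3 - <<'E'
from h import *
o=env.get_obs();print(o['time_s'],o['tool_pos'],o['tool_rot'],o['force'],o['wrist_torque'],o["grip_width"])
im=env.read_camera("side");cv2.imwrite("pics/side5.png",im);cv2.imwrite("pics/top5.png",env.read_camera("top"))
a=cv2.resize(im[200:285,205:295],None,fx=6.5,fy=6.5,interpolation=3);cv2.imwrite("pics/s5.png",a)
E
```

```text
10.7333 [0.58176573 0.21283734 0.06324649] [-179.87482078    0.7505151    37.10438706] [-11.12860273  -5.91924008   1.92500659] [-1.12006258  2.51518955  0.33113496] 0.023714205656906084
```

View pics/s5.png

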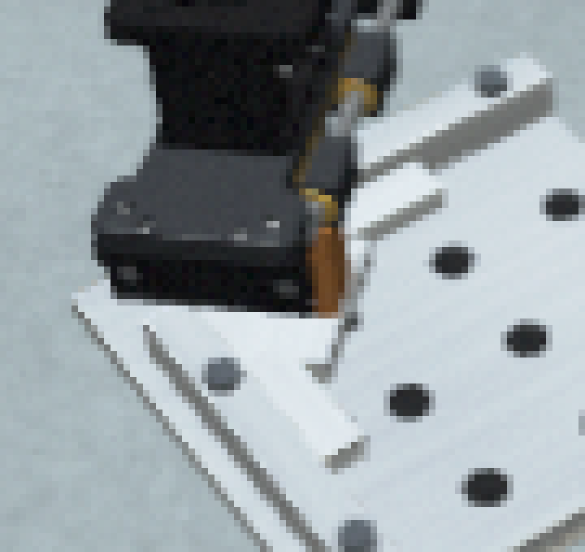

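Both legs look snug. I'll check the free leg corners numerically, in the platform frame. If seated, the inner leg-end corners should be at (-40, 58) and (58, -40) mm.

```bash
python3 - <<'E'
from h import *
a=np.radians(-7.7);R=np.array([[np.cos(a),-np.sin(a)],[np.sin(a),np.cos(a)]]);c=np.array([.5378,.178])
px=lambda L:(np.float64(L)+.5)/6.5-.5+[205,200]
P=lambda p,z:np.round(1e3*(plane("side",px(p),z)[:,:2]-c)@R,1)
print("inner ends",P([(365,438),(445,190)],.052))
print("rail edge occl",P([(325,462)],.062), P([(325,462)],.052),"far outer",P([(415,165)],.052))
print("holes (expect 30,-25,-80 grid)",P([(563,205),(453,261),(526,338),(409,401),(486,487)],.04))
t=cv2.imread("pics/top5.png");cv2.imwrite("pics/t5.png",cv2.resize(t[185:225,205:245],None,fx=12,fy=12,interpolation=3))
E
```

```text
inner ends [[-42.2  60.8]
 [ 54.9 -37.1]]
rail edge occl [[-51.5  82.7]] [[-43.4  79. ]] far outer [[ 75.5 -35.3]]
holes (expect 30,-25,-80 grid) [[ 28.2 -77.6]
 [ 28.3 -22.9]
 [-26.1 -22.6]
 [-26.4  32.5]
 [-81.3  32.5]]
```

View pics/t5.png

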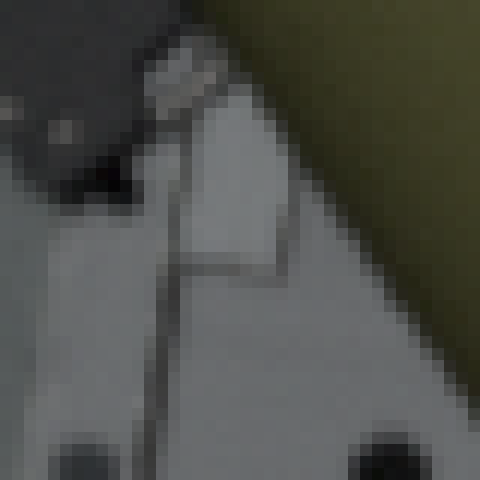

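With the side view's bias removed using the holes (−1.6, +2.4 mm), the leg ends come out at (−40.6, 58.4) and (56.5, −39.5) mm. That matches a seated square to within pixel error. The top view shows the leg snug along the left rail line. I'll settle once more and hand in.

Request:
send_rows([
  {"travel": [0.05,0,0],"dr": [0,0,0],"claw": 1},
  {"travel": [0.1,0,0],"dr": [0,0,0],"claw": 1},
  {"travel": [0.1,0,0],"dr": [0,0,0],"claw": 1},
  {"travel": [0.1,0,0],"dr": [0,0,0],"claw": 1},
  {"travel": [0.1,0,0],"dr": [0,0,0],"claw": 1},
  {"travel": [0.1,0,0],"dr": [0,0,0],"claw": 1},
  {"travel": [0.1,0,0],"dr": [0,0,0],"claw": 1},
  {"travel": [0.1,0,0],"dr": [0,0,0],"claw": 1},
])

```text
time_s: 11.5
tool_pos: [0.5818, 0.2128, 0.0632]
tool_rot: [-179.9, 0.9, 37.1]
force: [-13.5, -7.8, 5.3]
grip_width: 0.0237
```

```bash
python3 -c "
from h import *
o=env.get_obs();print(o['tool_pos'],o['tool_rot'],o['force'],o['wrist_torque'],o['grip_width'])
print(env.sign_off())"
```

```text
[0.58177631 0.21282636 0.06324592] [-179.8790928     0.87543427   37.1001686 ] [-13.53977853  -7.8434625    5.25154385] [-1.3832965   2.99794497  0.32091867] 0.02373997904076571
the job is handed in; nothing more can be done
None
```

I threw the toggle to off, then picked up the setting square, laid it on the platform and pushed it into the corner. I handed the job in at about 11.5 s with the square still gripped and pressed there; the hand-in gave no verdict.

**Last checks that agreed:**
- **Toggle:** the knob was seen within about 1 px of where the off position predicts.
- **Rails:** the push measured at the wrist was about 12 N toward the far rail and 9.6 N toward the left rail. Some of that is friction, so the rail forces themselves are somewhat lower. The last extra push raised the force without moving the tool.
- **Flush:** twisting the grip either way met resistance, with the torque crossing zero near a tool yaw of 37°, which is where the rails' direction should put it.
- **Grip:** the opening is 23.7 mm on the 24 mm block.
- **Bystanders:** the arm did not come near the jars or the wrench. I did not measure them again at the end.

**Small disagreements:**
- **Far leg:** after correcting for camera bias, its end reads about 1.5 mm short of the far rail in the side view. That is about the size of the camera and pixel error.
- **Tool tilt:** the tool leans about 0.9° under the push, against a limit of about 2.9° on the square.
- **Yaw torque:** about 0.3 N m was left at the end.

I viewed 10 pictures.

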